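# Wind down the roll of a jeweller's rolling mill with its fold-out crank handle

## Task

On the blue rolling mill, swing the folded red handle up until it stands upright, crank the handwheel with it about half a turn clockwise (seen from above) until the handle's pivot stands at the white index tab, then fold the handle back down flat over the wheel and let go. Do not wind the wheel with the handle folded, and leave the green mill alone.

Things in the scene. Friction and masses are not known exactly. Their poses are not given: they have to be found in the camera images.
- blue_hub (a point): On the blue mill's handwheel axis, 220 mm up, level with the handle's hinge. Fixed blue two-column rolling mill, base 130 x 180 mm, smooth steel rolls; on top a level aluminium wheel, 124 mm across, its face 28 mm below this point. Axes of the mill: z up, +x from the axis to the white index tab (16 x 18 mm, 74 mm from the axis, top 26 mm below this point).
- blue_wheel (a joint): Wheel angle, clockwise from above. The red handle is hinged between dark lugs (30 mm wide, 14 mm along the handle) 52 mm from the wheel's axis. At 0 the hinge is on the mill's -x side, opposite the white tab; at 1.571 on its +y side; at 3.142 at the tab (the aim). Starts within 0.3 of 0; stops at -0.6 and 3.8. Needs 0.12 N m (2.5 N at the handle), stays where left.
- blue_handle (a joint): Fold angle of the red handle; its hinge is level, tangential to the wheel. 0 = flat, from the hinge inwards across the wheel's axis, centre line 28 mm above the wheel; 1.571 = upright over the hinge; stops at both. Starts at 0 to 0.1. Its end is a red ball, 24 mm across, centre 60 mm from the hinge, on a 14 mm stem, spinning freely about the stem; stays at any angle (0.05 N m).
- green_mill: The bystander, not to be touched: a fixed mill of the same build and size, but green, with grooved rolls and a black folded handle; 233 mm high overall. Its origin is the middle of its underside, axes as on the blue mill. Which mill stands on the left varies.

How it is judged:
By the outcome, as a careful person would: the job done as asked, in the order asked, and still so for the second after the job is handed in, with the robot touching nothing.
It also fails if it takes over 56 s, if anything falls off the work surface, if the arm or the gripper's body presses on something with over 40 N, if the wrist force passes 120 N, or if a joint passes its speed limit or range.

## Robot

A 6-joint arm with a two-finger parallel gripper is mounted at the origin on the work surface. World frame = base frame: x ahead of the robot, y to its left, z up, the work surface at z = 0. Lengths are in m, angles in rad, forces in N, time in s.
With the tool pointing down it reaches from about 0.375 to 0.975 m from the base axis. Payload 3.8 kg.
Tool frame: the origin (TCP) lies midway between the tips of the shut fingers; the grasp point (between the pads) lies 19 mm behind it; z points along the fingers, y is the line along which they close (so a half turn about z gives the same grasp; the last joint's range is limited). The gripper opens to 85 mm and grips with 20 to 120 N. Pads are 22 mm wide; open, the fingers measure 114 mm over their backs; the gripper's body (76 mm by 85 mm) begins 54 mm behind the grasp point. The pads swing forward as they close: fully open they stand 13 mm farther back than shut.
Start: joints at [1.302, 0.264, 1.604, -0, 1.274, -0.037], TCP at [0.155, 0.657, 0.231] pointing down, gripper open.
Joint ranges: [-2.63, 2.63], [-0.94, 2.18], [0.31, 2.57], [-1.31, 4.45], [0, 2.66], [-2.55, 2.55]. Speed limits (rad/s): [2.57, 2.57, 3.14, 3.14, 3.14, 3.14].

## Interface

Orientations are given as a rotation vector (axis times angle).
In Python, from workcell import bot gives the robot as it stands.
- The arm moves only by the tool servo_tool, never from a script. Its argument "series" is a list of rows, each a list of 7 numbers: the shift along the world's x, y, z in units of 0.15 m (1.0 is 0.15 m), then the turn, a rotation vector about the world's x, y, z in units of 180 degrees (1.0 is 180 degrees), then the closure, from 0 (fully open) to 1 (shut). A call has 1 to 20 rows; each row is the pose to reach, as a shift and turn from the pose commanded when the call began, turning the shorter way round; what a row does not reach only later rows make up. A row lasts 1/10 s, in which the tool goes at most 50 mm and 8.59 degrees, less where a joint would pass 70% of its speed; a pose out of reach is approached as far as the arm can. A call with a number of a shift or a turn outside -1 to 1 is refused whole. A call with a gripper value outside its range is refused whole. The fingers move at their own pace and stop on an object; "newtons" is the grip in N (left out, the last holds). Time passes only in rows, so rows that repeat a pose let the fingers close. It gives the time, the measured TCP pose, the force, the opening and the grip force at its end, in the units of the state.
- bot.read_state(): the state, without advancing time (a new reading comes with each control period).
- bot.read_camera(name): name is "scene" or "side" or "wrist"; returns the picture (400x640x3 uint8, red, green, blue); there is no depth.
- bot.camera_info(name): a dict with "vertical_fov" (degrees; the focal length in pixels is half the picture's height over the tangent of half this angle, whatever the lens; pixels are square), "cx", "cy" (the principal point, pixels), "R" (3x3) and "t" (3): a world point X has camera coordinates R X + t. Camera axes: x right, y down, z forward; pixel columns grow to the right and rows downward; lengths in m; the calibration is good to about 2 mm. A picture is of the moment at which its call begins: read the wrist's pose just before it. camera_info takes no time and is no camera call; for the wrist camera it gives the pose at the moment of the call.
- bot.finish_job(): hands the job in; it is judged then, once.
Trained networks look in the newest picture that a camera, given by its name, has taken for a name from the list of things; names that differ only in an ending like _2 or _b are one class to them, and where a whole thing is asked for, a point or a joint stands for the part that bears it (a point fixed in the world has none). Each returns a list of dicts, best first, with "score" (0 to 1); they miss things now and then, are a little off and sometimes report something else, mostly with a low value. They report only what shows in the picture. A call takes as long as a camera call.
- bot.recognise(target, camera): "box" ([left, top, right, bottom] as shares, 0 to 1, of the picture: columns of its width, rows of its height, round what is visible of it).
- bot.trace(target, camera): "mask" (400x640 bool, what is visible of it) and "box" ([left, top, right, bottom] as shares, 0 to 1, of the picture: columns of its width, rows of its height, round what is visible of it).
- bot.mark_of(target, camera): "at" ([row, column] as shares, 0 to 1, of the picture: columns of its width, rows of its height: a listed point, or the origin of a listed thing).
The state is a dict: "time": time; "q": joint angles; "joint_vel": joint speeds; "joint_torque": joint torques, N m; "tool_pos": TCP position; "tcp_rot": TCP orientation; "wrist_force": force on the tool from outside, world axes, zero at the start; "torque": the same for the moment, N m; "width": opening from 0.0 (shut) to 1.0 (fully open); "grip_force": force on a finger pad.
Only numpy, scipy, OpenCV 4.12 (cv2) and the standard library are available. Lean on these libraries where they do the work, as an engineer would, in place of code of your own. Each camera call takes 0.05 s, during which the arm holds its last target. There are 200 camera calls.

## Working session

There is one attempt and no reset: what is moved stays moved. The work goes in short steps, Python scripts to look and compute and a tool call to move; the robot and the scene stay as the last step left them, time stands still between calls to the robot, and variables do not carry over. Pictures are saved under pics/ and viewed, at most 10 in all, crops included, and the job is handed in when it is done.

Besides the shell and the picture viewer there is one more tool, called after "Call:" by a JSON object that holds its "op" and its "data", one argument or row to a line. servo_tool: Moves the arm, as the interface text tells. Shifts and turns lie within -1 to 1; 1 stands for 0.15 m of shift or 180 degrees of turn. Its arguments: {"type":"object","properties":{"series":{"type":"array","items":{"type":"array","items":{"type":"number"}}},"newtons":{"type":"number"}},"required":["series"]}

```bash
mkdir -p pics; cat > h.py <<'E'
import numpy as np,cv2
from workcell import bot
def K(n):
    c=bot.camera_info(n);f=200/np.tan(np.radians(c["vertical_fov"])/2)
    return f,c["cx"],c["cy"],np.array(c["R"]),np.array(c["t"])
def ray(n,r,c):
    f,cx,cy,R,t=K(n);d=R.T@np.array([(c-cx)/f,(r-cy)/f,1]);return -R.T@t,d/np.linalg.norm(d)
def onz(n,r,c,z):
    o,d=ray(n,r,c);return o+d*(z-o[2])/d[2]
def proj(n,X):
    f,cx,cy,R,t=K(n);p=R@np.array(X)+t;return cy+f*p[1]/p[2],cx+f*p[0]/p[2]
def tri(rays):
    A=0;b=0
    for o,d in rays:
        P=np.eye(3)-np.outer(d,d);A=A+P;b=b+P@o
    return np.linalg.solve(A,b)
def save(n,name):
    im=np.array(bot.read_camera(n));cv2.imwrite("pics/"+name,im[:,:,::-1]);return im
E
python3 - <<'E'
from h import *
a=save("scene","a.png");b=save("side","b.png")
cv2.imwrite("pics/ab.png",cv2.resize(np.vstack([a,b])[:,:,::-1],(480,600)))
R=[]
for n in("scene","side"):
    for t in("blue_hub","green_mill"):
        for m in bot.mark_of(t,n)[:2]:
            r,c=m["at"][0]*400,m["at"][1]*640
            print(n,t,m["score"],r,c,onz(n,r,c,.22 if t=="blue_hub" else 0))
    print(n,[(x["score"],np.array(x["box"])*[640,400,640,400]) for x in bot.recognise("blue_handle",n)[:2]])
print(bot.read_state())
E
```

```text
scene blue_hub 0.72 110.88 259.776 [ 0.49996026 -0.15322355  0.22      ]
scene green_mill 0.87 271.72 396.096 [0.5864849  0.16061264 0.        ]
scene [(0.91, array([250.368,  95.2  , 276.992, 128.4  ]))]
side blue_hub 0.59 113.72 285.504 [ 0.50439208 -0.15799923  0.22      ]
side green_mill 0.68 302.88 358.592 [ 5.73052226e-01  1.53519963e-01 -1.11022302e-16]
side [(0.81, array([278.08 , 103.08 , 307.072, 124.2  ]))]
{'time': 0.4, 'q': array([ 1.30209251e+00,  2.64037382e-01,  1.60421377e+00, -5.53705571e-06,
        1.27368418e+00, -3.69008067e-02]), 'joint_vel': array([-2.50076155e-05, -8.44554615e-05, -1.89183911e-03, -9.34999870e-04,
        6.57905588e-04,  3.13184106e-04]), 'joint_torque': array([-5.76340753e-04, -5.14249778e+01, -3.67018604e+01, -9.36513834e-05,
        4.84950986e-03, -8.89866612e-06]), 'tool_pos': array([0.15504377, 0.65683671, 0.23107143]), 'tcp_rot': array([-3.63292693e-01, -3.12046915e+00,  5.33258585e-04]), 'wrist_force': array([-0.02855718,  0.20994417,  1.06524515]), 'torque': array([ 0.00476039, -0.03031699, -0.00850493]), 'grip_force': 0.0, 'width': 0.9975888880254646}
```

View pics/a.png

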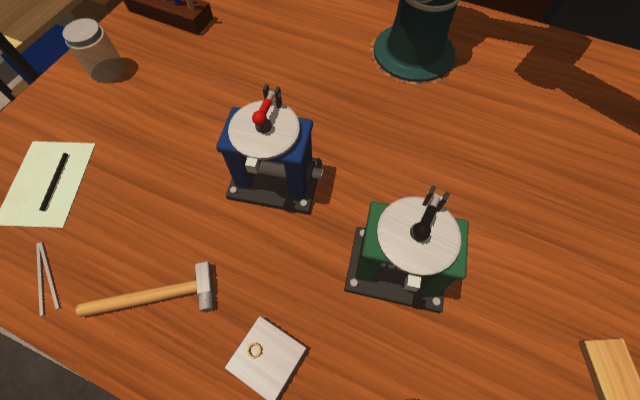

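View pics/b.png

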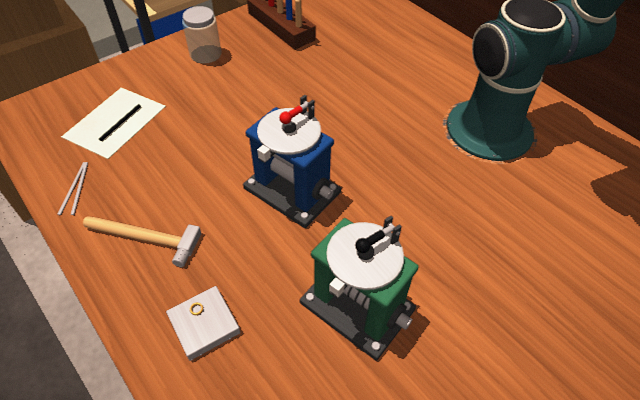

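Both views show the blue mill at the robot's right, with its hub near (260,115) in scene. The white tab is at (252,163) and the lugs at (272,97), with the handle folded. The green mill is on the left. Next I'll get the mill yaw and wheel angle.

```bash
python3 - <<'E'
from h import *
from scipy.spatial.transform import Rotation as Ro
tab=tri([ray("scene",162,252),ray("side",153,264)]);print("tab",tab, onz("scene",162,252,.19),onz("side",153,264,.19))
R=[]
for n in("scene","side"):
    im=cv2.imread("pics/%s.png"%("a" if n=="scene" else "b"));hsv=cv2.cvtColor(im,cv2.COLOR_BGR2HSV)
    m=((hsv[...,0]<4)|(hsv[...,0]>176))&(hsv[...,1]>200)&(hsv[...,2]>120)
    m[:,:230]=0;m[:80]=0;m[140:]=0;m[:,330:]=0
    r,c=np.nonzero(m);print(n,len(r),r.min(),r.max(),c.min(),c.max())
    m=m.astype(np.uint8)
    d=cv2.distanceTransform(m,cv2.DIST_L2,5);p=np.unravel_index(d.argmax(),d.shape);print(p,d.max());R.append(ray(n,*p))
    print("ball",onz(n,*p,.22))
print("balltri",tri(R))
T=bot.read_state()["tcp_rot"];print(Ro.from_rotvec(T).as_matrix().round(3))
c=bot.camera_info("wrist");o=-np.array(c["R"]).T@c["t"];print("wristcam",o,np.array(c["R"]).round(3),c["vertical_fov"])
E
```

```text
tab [ 0.57415208 -0.13376217  0.17804658] [ 0.57853294 -0.12850949  0.19      ] [ 0.58119266 -0.12353188  0.19      ]
scene 194 99 122 253 270
(np.int64(116), np.int64(259)) 5.3938
ball [ 0.50993857 -0.14908403  0.22      ]
side 152 106 121 280 301
(np.int64(117), np.int64(285)) 4.9968996
ball [ 0.5105665  -0.15123114  0.22      ]
balltri [ 0.51416743 -0.14571481  0.22624042]
[[-0.973  0.23  -0.   ]
 [ 0.23   0.973 -0.   ]
 [ 0.    -0.    -1.   ]]
wristcam [0.08299858 0.67379005 0.37420663] [[ 0.23   0.973  0.   ]
 [ 0.93  -0.22   0.293]
 [ 0.286 -0.067 -0.956]] 64.20159549791117
```

Call:
{"op": "servo_tool", "data": {
  "series": [
    [0.6,-0.667,1,0,0,-0.138,0],
    [0.6,-0.667,1,0,0,-0.138,0],
    [0.6,-0.667,1,0,0,-0.138,0],
    [0.6,-0.667,1,0,0,-0.138,0],
    [0.6,-0.667,1,0,0,-0.138,0]
  ]
}}

```text
time: 0.9
tool_pos: [0.2486, 0.5566, 0.3895]
tcp_rot: [1.03, 2.965, 0.018]
wrist_force: [0.3, -0.2, 0.8]
width: 1.0
grip_force: 0.0
```

Call:
{"op": "servo_tool", "data": {
  "series": [
    [0.6,-0.95,0.127,0,0,-0.138,0],
    [0.6,-0.95,0.127,0,0,-0.138,0],
    [0.6,-0.95,0.127,0,0,-0.138,0],
    [0.6,-0.95,0.127,0,0,-0.138,0]
  ]
}}

```text
time: 1.3
tool_pos: [0.3366, 0.4116, 0.4009]
tcp_rot: [1.647, 2.674, 0.001]
wrist_force: [0.4, 0.4, -0.9]
width: 0.998
grip_force: 0.0
```

Call:
{"op": "servo_tool", "data": {
  "series": [
    [0.6,-0.95,0,0,0,-0.138,0],
    [0.6,-0.95,0,0,0,-0.138,0],
    [0.6,-0.95,0,0,0,-0.138,0],
    [0.6,-0.95,0,0,0,-0.138,0]
  ]
}}

```text
time: 1.7
tool_pos: [0.4266, 0.2687, 0.4]
tcp_rot: [2.184, 2.256, -0.001]
wrist_force: [-0.2, 0.3, -0.2]
width: 1.003
grip_force: 0.0
```

Call:
{"op": "servo_tool", "data": {
  "series": [
    [0.5,-0.95,0,0,0,-0.138,0],
    [0.5,-0.95,0,0,0,-0.138,0],
    [0.5,-0.95,0,0,0,-0.138,0],
    [0.5,-0.95,0,0,0,-0.138,0]
  ]
}}

```text
time: 2.1
tool_pos: [0.5016, 0.1255, 0.3996]
tcp_rot: [2.619, 1.732, -0.002]
wrist_force: [0.0, 1.0, 0.2]
width: 0.996
grip_force: 0.0
```

Call:
{"op": "servo_tool", "data": {
  "series": [
    [0,-0.95,0,0,0,-0.138,0],
    [0,-0.95,0,0,0,-0.138,0],
    [0,-0.95,0,0,0,-0.138,0],
    [0,-0.95,0,0,0,-0.138,0]
  ]
}}

```text
time: 2.5
tool_pos: [0.4998, -0.0168, 0.3999]
tcp_rot: [2.93, 1.129, -0.002]
wrist_force: [-1.1, -0.4, 0.2]
width: 0.999
grip_force: 0.0
```

Call:
{"op": "servo_tool", "data": {
  "series": [
    [0,-0.95,0,0,0,-0.138,0],
    [0,-0.95,0,0,0,-0.138,0],
    [0,-0.95,0,0,0,-0.138,0],
    [0,-0.95,0,0,0,-0.138,0],
    [0,-0.95,0,0,0,-0.138,0],
    [0,-0.95,0,0,0,-0.138,0]
  ]
}}

```text
time: 3.1
tool_pos: [0.5003, -0.154, 0.4001]
tcp_rot: [-3.102, -0.487, -0.0]
wrist_force: [0.1, 1.2, -0.5]
width: 1.001
grip_force: 0.0
```

```bash
python3 - <<'E'
from h import *
from scipy.spatial.transform import Rotation as Ro
s=bot.read_state();print(s["time"],s["tool_pos"],s["q"]);print(Ro.from_rotvec(s["tcp_rot"]).as_matrix().round(3))
im=save("wrist","w1.png")
for m in bot.mark_of("blue_hub","wrist")[:2]:
    r,c=m["at"][0]*400,m["at"][1]*640;print(m["score"],r,c,onz("wrist",r,c,.22))
hsv=cv2.cvtColor(im,cv2.COLOR_RGB2HSV)
m=(((hsv[...,0]<4)|(hsv[...,0]>176))&(hsv[...,1]>200)&(hsv[...,2]>100)).astype(np.uint8)
d=cv2.distanceTransform(m,cv2.DIST_L2,5);p=np.unravel_index(d.argmax(),d.shape);print("ball",p,d.max(),onz("wrist",*p,.222))
print(bot.camera_info("wrist"))
E
```

```text
3.1 [ 0.50033539 -0.1540113   0.40013361] [-3.46848554e-01 -8.40316355e-02  1.67736663e+00  9.84282847e-04
  1.54871026e+00  9.12302120e-01]
[[ 0.952  0.307 -0.   ]
 [ 0.307 -0.952  0.001]
 [ 0.    -0.001 -1.   ]]
0.64 172.4 313.6 [ 0.50680522 -0.14751024  0.22      ]
ball (np.int64(166), np.int64(315)) 10.596899 [ 0.51396363 -0.14675912  0.222     ]
{'vertical_fov': 64.20159549791117, 'cx': 317.9085111117224, 'cy': 201.61349640409964, 'R': array([[ 3.06701254e-01, -9.51805830e-01, -4.36493698e-05],
       [-9.10886456e-01, -2.93529069e-01,  2.90045772e-01],
       [-2.76080069e-01, -8.89176423e-02, -9.57012773e-01]]), 't': array([-0.30027442,  0.32439368,  0.66627101])}
```

View pics/w1.png

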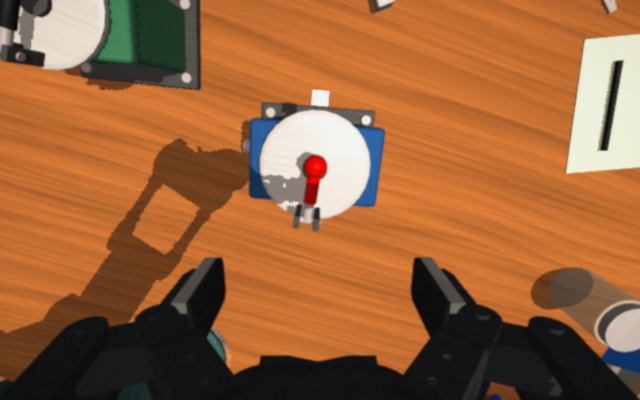

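The wrist view shows the disc centred near (315,164), the tab at (320,98), the ball at (315,166) and the lugs around (298–317, 215). Next I'll measure the axis and both directions.

```bash
python3 - <<'E'
from h import *
im=cv2.imread("pics/w1.png");hsv=cv2.cvtColor(im,cv2.COLOR_BGR2HSV)
w=((hsv[...,1]<60)&(hsv[...,2]>140)).astype(np.uint8)
sub=np.zeros_like(w);sub[80:225,250:380]=w[80:225,250:380]
n,l,st,ce=cv2.connectedComponentsWithStats(sub)
for i in range(1,n):
    if st[i,4]>30: print(i,st[i],ce[i])
t=[i for i in range(1,n) if st[i,4]>60 and st[i,1]<100 and st[i,2]<40][0]
tab=onz("wrist",ce[t][1],ce[t][0],.194)
big=1+st[1:,4].argmax()
cn=max(cv2.findContours((l==big).astype(np.uint8),0,1)[0],key=len)
h=cv2.convexHull(cn)[:,0,:]
P=np.array([onz("wrist",r,c,.192)[:2] for c,r in h])
from scipy.optimize import least_squares
f=least_squares(lambda x:np.hypot(*(P-x[:2]).T)-.062,[.5,-.15],loss="soft_l1",f_scale=.001)
c=f.x;print("axis",c,np.abs(f.fun).max());
v=tab[:2]-c;print("tab",tab,np.hypot(*v),np.degrees(np.arctan2(v[1],v[0])))
m=(((hsv[...,0]<4)|(hsv[...,0]>176))&(hsv[...,1]>200)&(hsv[...,2]>60))
r,k=np.nonzero(m);s=(r>185);Q=np.array([onz("wrist",a,b,.225)[:2] for a,b in zip(r[s],k[s])]);print("stem",Q.mean(0),s.sum())
b=onz("wrist",166,315,.222)[:2];u=b-Q.mean(0);print("handle dir",np.degrees(np.arctan2(u[1],u[0])))
for p in [(215,298),(215,317),(213,308)]:print(onz("wrist",*p,.225))
cv2.imwrite("pics/w1c.png",cv2.resize(im[80:240,240:400],(600,600),interpolation=cv2.INTER_CUBIC))
E
```

```text
1 [311  90  18  17 277] [319.75812274  97.96028881]
2 [266 107   9  10  75] [270.04 111.88]
3 [ 259  109  112  114 7315] [319.38838004 157.28571429]
4 [361 115  10  10  83] [365.73493976 119.61445783]
5 [263 179   8   5  32] [266.71875 180.78125]
6 [282 182   5   7  31] [284.03225806 184.80645161]
7 [277 200  23  11 145] [288.33103448 203.75172414]
axis [ 0.50714509 -0.14792716] 0.004601088264603537
tab [ 0.57878713 -0.13101092  0.194     ] 0.07361209518212447 13.28544170383761
stem [ 0.48484267 -0.15115741] 179
handle dir 8.588755765778615
[ 0.45910014 -0.14543495  0.225     ]
[ 0.46526241 -0.16455771  0.225     ]
[ 0.46447598 -0.15483356  0.225     ]
```

View pics/w1c.png

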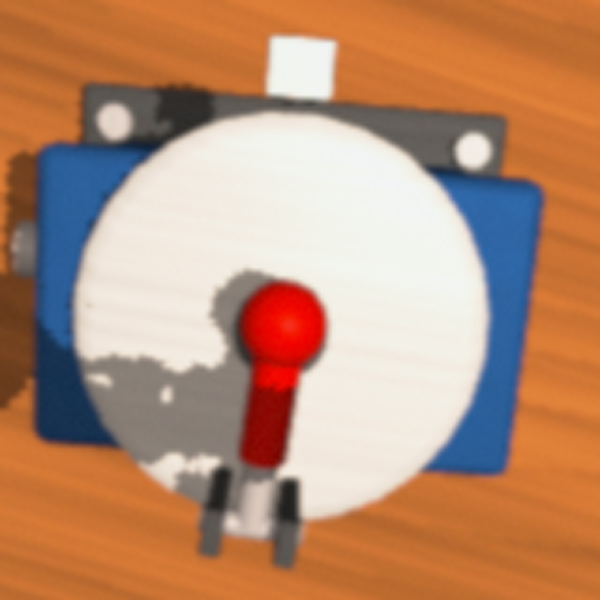

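Call:
{"op": "servo_tool", "data": {
  "series": [
    [0.095,0.048,-0.3,0,0,-0.039,0],
    [0.095,0.048,-0.6,0,0,-0.039,0],
    [0.095,0.048,-0.8,0,0,-0.039,0.2],
    [0.095,0.048,-1,0,0,-0.039,0.3]
  ]
}}

```text
time: 3.6
tool_pos: [0.5141, -0.1466, 0.2486]
tcp_rot: [-3.127, -0.297, 0.001]
wrist_force: [0.6, 0.0, 0.1]
width: 0.707
grip_force: 0.0
```

Call:
{"op": "servo_tool", "data": {
  "newtons": 30,
  "series": [
    [0,0,-0.15,0,0,0,0.3],
    [0,0,-0.3,0,0,0,0.3],
    [0,0,-0.313,0,0,0,0.3],
    [0,0,-0.313,0,0,0,0.3],
    [0,0,-0.313,0,0,0,1],
    [0,0,-0.313,0,0,0,1],
    [0,0,-0.313,0,0,0,1],
    [0,0,-0.313,0,0,0,1],
    [0,0,-0.313,0,0,0,1],
    [0,0,-0.313,0,0,0,1]
  ]
}}

```text
time: 4.6
tool_pos: [0.5153, -0.1471, 0.2046]
tcp_rot: [-3.126, -0.291, -0.005]
wrist_force: [1.1, 4.8, 0.9]
width: 0.258
grip_force: 29.3
```

```bash
python3 - <<'E'
from h import *
s=bot.read_state();print({k:np.round(s[k],4) for k in("time","tool_pos","wrist_force","width","grip_force")})
a=save("scene","c.png");b=save("side","d.png")
cv2.imwrite("pics/cd.png",np.hstack([cv2.resize(a[50:210,180:340],(400,400)),cv2.resize(b[50:210,210:370],(400,400))])[:,:,::-1])
E
```

```text
{'time': np.float64(4.6), 'tool_pos': array([ 0.5153, -0.1471,  0.2046]), 'wrist_force': array([1.0907, 4.8319, 0.9328]), 'width': np.float64(0.2582), 'grip_force': np.float64(29.2807)}
```

View pics/cd.png

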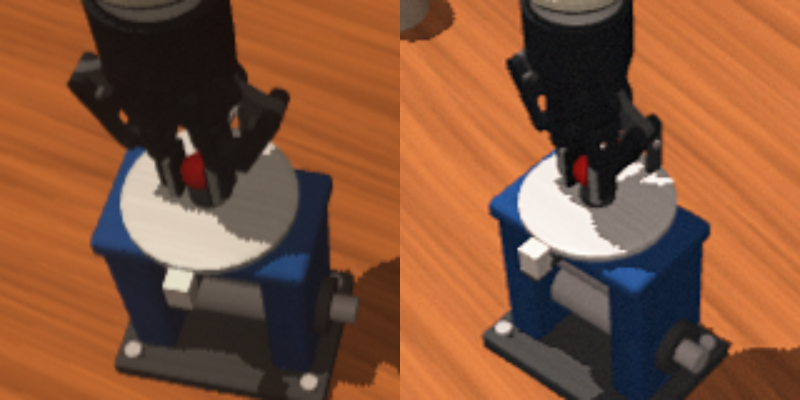

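The crops show the ball clasped between the pads, with width 0.258 and 29 N. Now I'll swing it up along the arc.

Call:
{"op": "servo_tool", "data": {
  "newtons": 40,
  "series": [
    [0,0,0.025,0,0,0,1],
    [-0.005,-0.001,0.051,0,0,0,1],
    [-0.019,-0.003,0.112,0,0,0,1],
    [-0.043,-0.007,0.17,0,0,0,1],
    [-0.075,-0.012,0.223,0,0,0,1]
  ]
}}

```text
time: 5.2
tool_pos: [0.5023, -0.1492, 0.237]
tcp_rot: [-3.126, -0.292, 0.002]
wrist_force: [0.7, 5.3, -4.7]
width: 0.25
grip_force: 39.2
```

```bash
python3 - <<'E'
from h import *
s=bot.read_state();print({k:np.round(s[k],4) for k in("time","tool_pos","wrist_force","torque","width","grip_force")})
a=save("scene","e.png");b=save("side","f.png")
cv2.imwrite("pics/ef.png",np.hstack([cv2.resize(a[40:200,180:340],(400,400)),cv2.resize(b[40:200,210:370],(400,400))])[:,:,::-1])
E
```

```text
{'time': np.float64(5.2), 'tool_pos': array([ 0.5023, -0.1492,  0.237 ]), 'wrist_force': array([ 0.6734,  5.3318, -4.6656]), 'torque': array([ 0.8225, -0.0975,  0.0513]), 'width': np.float64(0.2497), 'grip_force': np.float64(39.2441)}
```

View pics/ef.png

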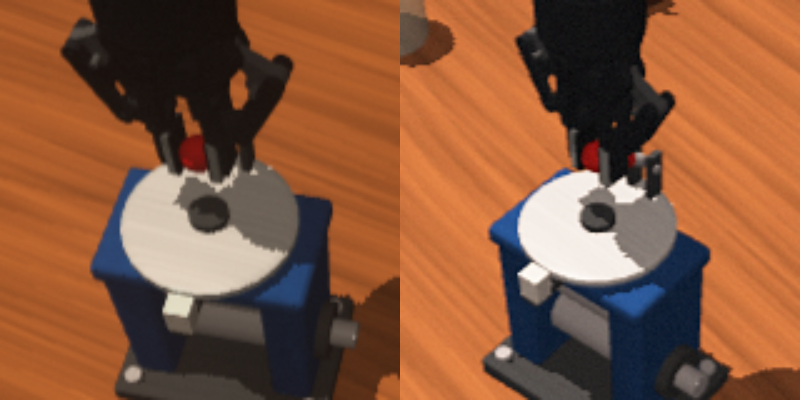

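The ball is rising between the pads and the hub cap is now uncovered. I'll finish the swing.

Call:
{"op": "servo_tool", "data": {
  "series": [
    [-0.041,-0.003,0.048,0,0,0,1],
    [-0.088,-0.008,0.089,0,0,0,1],
    [-0.141,-0.016,0.121,0,0,0,1],
    [-0.198,-0.025,0.145,0,0,0,1],
    [-0.258,-0.035,0.16,0,0,0,1],
    [-0.32,-0.044,0.165,0,0,0,1],
    [-0.326,-0.045,0.165,0,0,0,1],
    [-0.326,-0.045,0.165,0,0,0,1]
  ]
}}

```text
time: 6.1
tool_pos: [0.4547, -0.1577, 0.2634]
tcp_rot: [3.126, 0.291, 0.005]
wrist_force: [0.3, 3.6, 4.9]
width: 0.25
grip_force: 39.6
```

```bash
python3 - <<'E'
from h import *
s=bot.read_state();print({k:np.round(s[k],4) for k in("time","tool_pos","wrist_force","torque","width","grip_force","q")})
a=save("scene","g.png");b=save("side","i.png")
cv2.imwrite("pics/gi.png",np.hstack([cv2.resize(a[20:180,180:340],(400,400)),cv2.resize(b[20:180,210:370],(400,400))])[:,:,::-1])
E
```

```text
{'time': np.float64(6.1), 'tool_pos': array([ 0.4547, -0.1577,  0.2634]), 'wrist_force': array([0.2993, 3.6144, 4.909 ]), 'torque': array([ 0.4752, -0.2363,  0.0286]), 'width': np.float64(0.2502), 'grip_force': np.float64(39.6467), 'q': array([-3.8530e-01, -1.3120e-01,  1.9645e+00, -3.0000e-04,  1.3049e+00,
        1.0002e+00])}
```

View pics/gi.png

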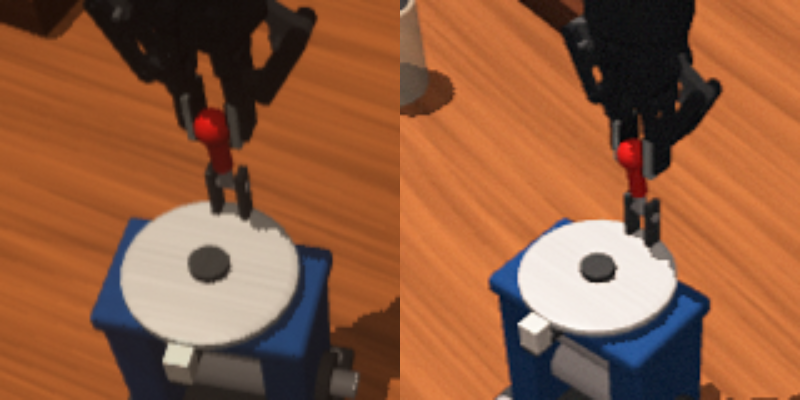

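The handle now stands close to upright in both crops. I'll nudge it onto its stop.

Call:
{"op": "servo_tool", "data": {
  "series": [
    [-0.013,-0.002,0,0,0,0,1],
    [-0.026,-0.004,0,0,0,0,1],
    [-0.026,-0.004,0,0,0,0,1]
  ]
}}

```text
time: 6.5
tool_pos: [0.4522, -0.1581, 0.2636]
tcp_rot: [3.126, 0.292, 0.007]
wrist_force: [2.6, 3.7, 6.5]
width: 0.249
grip_force: 39.8
```

```bash
cat > ball.py <<'E'
from h import *
s=bot.read_state();print({k:np.round(s[k],4) for k in("time","tool_pos","wrist_force","width")})
R=[]
for n in("scene","side"):
    im=np.array(bot.read_camera(n));hsv=cv2.cvtColor(im,cv2.COLOR_RGB2HSV)
    m=(((hsv[...,0]<4)|(hsv[...,0]>176))&(hsv[...,1]>200)&(hsv[...,2]>100)).astype(np.uint8)
    m[:50]=0;m[:,:200]=0;m[:,330:]=0;m[160:]=0
    d=cv2.distanceTransform(m,cv2.DIST_L2,5);p=np.mean(np.nonzero(d>d.max()-.7),1);R.append(ray(n,*p));print(n,p,d.max())
print("ball",tri(R))
E
python3 ball.py
```

```text
{'time': np.float64(6.5), 'tool_pos': array([ 0.4522, -0.1581,  0.2636]), 'wrist_force': array([2.5918, 3.6615, 6.4867]), 'width': np.float64(0.2494)}
scene [ 68.57142857 263.28571429] 5.6
side [ 80.5 302.5] 4.3938
ball [ 0.46106928 -0.15947093  0.27696385]
```

Call:
{"op": "servo_tool", "data": {
  "series": [
    [-0.003,0.04,0.005,0,0,0,1],
    [-0.003,0.079,0.01,0,0,0,1],
    [0.01,0.153,0.01,0,0,0,1],
    [0.038,0.223,0.01,0,0,0,1],
    [0.08,0.285,0.01,0,0,0,1]
  ]
}}

```text
time: 7.1
tool_pos: [0.4621, -0.1147, 0.2633]
tcp_rot: [3.127, 0.292, -0.002]
wrist_force: [0.7, -5.4, 1.8]
width: 0.245
grip_force: 39.0
```

```bash
python3 ball.py; python3 - <<'E'
from h import *
a=save("scene","j.png");b=save("side","k.png")
cv2.imwrite("pics/jk.png",np.hstack([cv2.resize(a[20:180,180:340],(400,400)),cv2.resize(b[20:180,210:370],(400,400))])[:,:,::-1])
E
```

```text
{'time': np.float64(7.1), 'tool_pos': array([ 0.4621, -0.1147,  0.2633]), 'wrist_force': array([ 0.655 , -5.4152,  1.7895]), 'width': np.float64(0.2453)}
scene [ 81.44444444 284.88888889] 5.6
side [ 95.   312.75] 5.0
ball [ 0.4711832  -0.11570012  0.27711424]
```

View pics/jk.png

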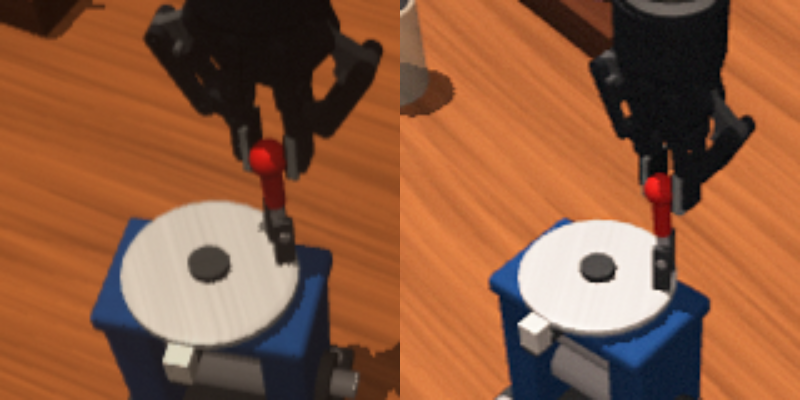

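The handle is upright, turned about 50°, and holding. I'll carry on.

Call:
{"op": "servo_tool", "data": {
  "series": [
    [0.055,0.053,0,0,0,0,1],
    [0.118,0.092,0,0,0,0,1],
    [0.189,0.118,0,0,0,0,1],
    [0.263,0.129,0,0,0,0,1],
    [0.339,0.124,0,0,0,0,1],
    [0.411,0.103,0,0,0,0,1],
    [0.477,0.068,0,0,0,0,1],
    [0.535,0.019,0,0,0,0,1]
  ]
}}

```text
time: 8.1
tool_pos: [0.539, -0.1153, 0.263]
tcp_rot: [3.123, 0.291, -0.018]
wrist_force: [-18.9, -11.4, 12.9]
width: 0.246
grip_force: 39.6
```

```bash
python3 ball.py; python3 - <<'E'
from h import *
a=save("scene","l.png");b=save("side","m.png")
cv2.imwrite("pics/lm.png",np.hstack([cv2.resize(a[20:180,180:340],(400,400)),cv2.resize(b[20:180,210:370],(400,400))])[:,:,::-1])
E
```

```text
{'time': np.float64(8.1), 'tool_pos': array([ 0.539 , -0.1153,  0.263 ]), 'wrist_force': array([-18.9027, -11.4482,  12.8764]), 'width': np.float64(0.2462)}
scene [117.28571429 260.14285714] 5.7938
side [112. 277.] 4.3938
ball [ 0.55256525 -0.11269391  0.28368441]
```

View pics/lm.png

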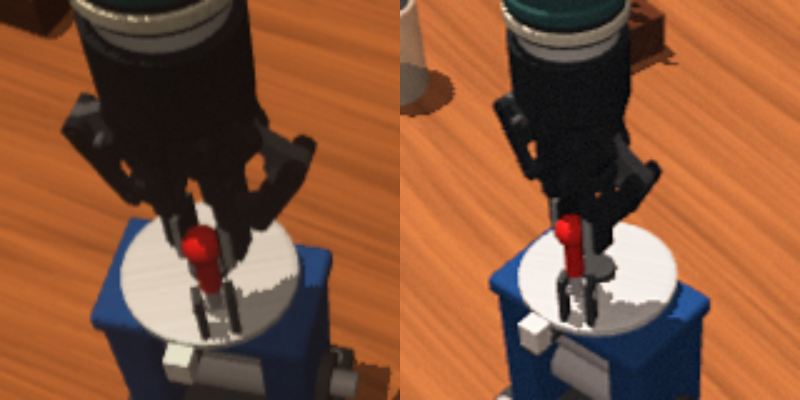

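Still upright, turned about 145°, with an outward push of 22 N. For the remaining arc I'll pull the circle in a little.

Call:
{"op": "servo_tool", "data": {
  "series": [
    [-0.005,-0.03,0,0,0,0,1],
    [0.021,-0.07,0,0,0,0,1],
    [0.049,-0.124,0,0,0,0,1],
    [0.062,-0.164,0,0,0,0,1],
    [0.065,-0.173,0,0,0,0,1],
    [0.065,-0.173,0,0,0,0,1]
  ]
}}

```text
time: 8.9
tool_pos: [0.5489, -0.1381, 0.263]
tcp_rot: [-3.127, -0.291, 0.015]
wrist_force: [-14.9, -2.4, 10.6]
width: 0.245
grip_force: 39.5
```

```bash
python3 ball.py; python3 - <<'E'
from h import *
a=save("scene","n.png");b=save("side","o.png");w=save("wrist","p.png")
cv2.imwrite("pics/nop.png",np.vstack([np.hstack([cv2.resize(a[80:180,210:310],(400,400),interpolation=2),cv2.resize(b[80:180,230:330],(400,400),interpolation=2)]),cv2.resize(np.hstack([w,w*0]),(640,200))[:,[*range(640)]+[0]*160]])[:,:,::-1])
# predicted pixels: hinge and tab
C=np.array([.508,-.148])
for n,off in(("scene",(80,210)),("side",(80,230))):
  for al in (13.3,18,23):
    x=C+.052*np.array([np.cos(np.radians(al)),np.sin(np.radians(al))]);p=proj(n,[*x,.22]);print(n,al,np.round((np.array(p)-off)*4)[::-1])
  x=C+.074*np.array([np.cos(np.radians(13.3)),np.sin(np.radians(13.3))]);p=proj(n,[*x,.194]);print(n,"tab",np.round((np.array(p)-off)*4)[::-1])
  p=proj(n,[*C,.192]);print("axis",np.round((np.array(p)-off)*4)[::-1])
E
```

```text
{'time': np.float64(8.9), 'tool_pos': array([ 0.5489, -0.1381,  0.263 ]), 'wrist_force': array([-14.8713,  -2.4004,  10.5571]), 'width': np.float64(0.2447)}
scene [117.         243.16666667] 5.7938
side [107.5 265. ] 4.9968996
ball [ 0.56212162 -0.13533356  0.28328045]
scene 13.3 [165. 243.]
scene 18 [175. 244.]
scene 23 [186. 245.]
scene tab [159. 323.]
axis [210. 183.]
side 13.3 [156. 210.]
side 18 [163. 214.]
side 23 [171. 217.]
side tab [128. 276.]
axis [231. 192.]
```

View pics/nop.png

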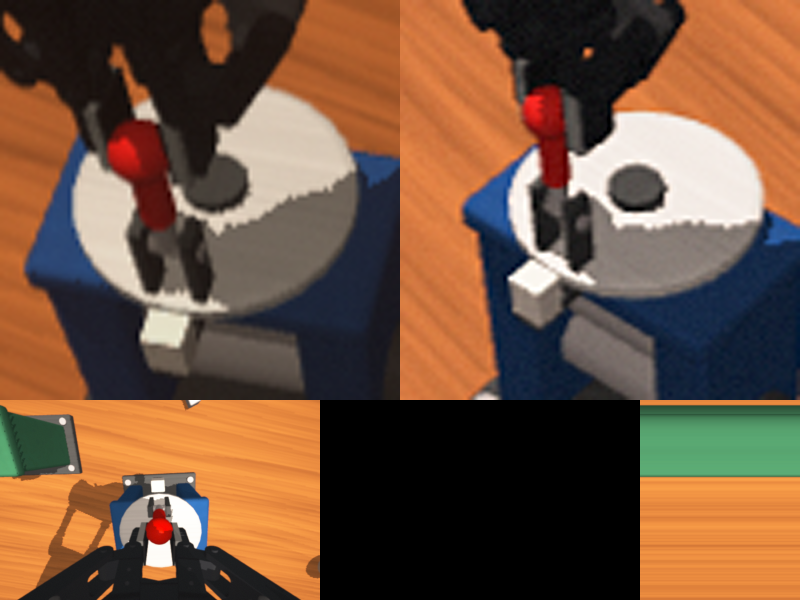

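The crops show the lugs right beside the tab: scene hinge at about (168,240), tab at (168,325), and the wrist view agrees. The picture quota is used up, so I'll measure numerically from the wrist frame.

```bash
python3 - <<'E'
from h import *
im=cv2.imread("pics/p.png");hsv=cv2.cvtColor(im,cv2.COLOR_BGR2HSV);V=hsv[...,2];S=hsv[...,1]
w=((S<70)&(V>130)).astype(np.uint8);sub=w*0;sub[140:192,290:345]=w[140:192,290:345]
n,l,st,ce=cv2.connectedComponentsWithStats(sub)
for i in range(1,n):
    if st[i,4]>30: print(st[i],ce[i])
i=1+st[1:,4].argmax();tab=onz("wrist",ce[i][1],ce[i][0],.194)
for r in range(192,240,3):
    print(r,"".join("R" if (S[r,c]>180 and (hsv[r,c,0]<6 or hsv[r,c,0]>174)) else "#" if V[r,c]<70 else "+" if V[r,c]<120 else "." for c in range(285,350)))
print("tab",tab, "13.3 from axis .507:",np.degrees(np.arctan2(tab[1]+.148,tab[0]-.507)))
E
```

```text
[301 155  30  30 819] [315.51770452 169.81440781]
[293 187  52   5 197] [319.78172589 189.42639594]
192 ##+++............................................................
195 ...............+++##+........................######+.............
198 ..............+######+......................+#######+............
201 .............+########+......................+#######............
204 ............+#########+......................+#######+...........
207 ............+#########+......................+########...........
210 ...........+#########++........+++..........++#########+.........
213 ..........+#######+#++.....++++++++...........+++++++++..........
216 ..........+#########+.....+++++++++.++........+++++++............
219 ..........++########+.....+RRRRRRRRRRRR.......+++++++............
222 ..........++#########++..RRRRRRRRRRRRRRRRRR..++++++....+.........
225 ...........+#########+RRRRRRRRRRRRRRRRRRRRRR..++++.....+.........
228 ...........+########+RRRRRRRRRRRRRRRRRRRRRRRR.+++++++++++........
231 ...........++#######+RRRRRRRRRRRRRRRRRRRRRRRRR.++++#####+........
234 ............+++++++++RRRRRRRRRRRRRRRRRRRRRRRRR...................
237 .....................RRRRRRRRRRRRRRRRRRRRRRRRR...................
tab [ 0.58029653 -0.13070553  0.194     ] 13.3 from axis .507: 13.276234624667724
```

```bash
python3 - <<'E'
from h import *
for z in(.2,.225):
  for c in((.507,-.148),(.5085,-.148)):
    for p in((201,318.3),(207,317.5)):
      x=onz("wrist",*p,z);print(z,c,x.round(4),np.degrees(np.arctan2(x[1]-c[1],x[0]-c[0])).round(1),np.hypot(x[0]-c[0],x[1]-c[1]).round(4))
l=onz("wrist",201,302.5,.22);r=onz("wrist",201,334,.22);d=l-r;print("tangent dir -90:",np.degrees(np.arctan2(d[1],d[0]))-90,np.hypot(*d[:2]))
E
```

```text
0.2 (0.507, -0.148) [ 0.5608 -0.1363  0.2   ] 12.3 0.0551
0.2 (0.507, -0.148) [ 0.5565 -0.1365  0.2   ] 13.0 0.0509
0.2 (0.5085, -0.148) [ 0.5608 -0.1363  0.2   ] 12.6 0.0536
0.2 (0.5085, -0.148) [ 0.5565 -0.1365  0.2   ] 13.4 0.0494
0.225 (0.507, -0.148) [ 0.5685 -0.1348  0.225 ] 12.1 0.0629
0.225 (0.507, -0.148) [ 0.5647 -0.1351  0.225 ] 12.6 0.0591
0.225 (0.5085, -0.148) [ 0.5685 -0.1348  0.225 ] 12.4 0.0614
0.225 (0.5085, -0.148) [ 0.5647 -0.1351  0.225 ] 13.0 0.0577
tangent dir -90: 10.671454410154723 0.019193218032696618
```

The hinge is within about 1° of the tab. Now I'll fold the handle down.

Call:
{"op": "servo_tool", "data": {
  "series": [
    [-0.022,-0.005,0,0,0,0,1],
    [-0.073,-0.016,-0.003,0,0,0,1],
    [-0.123,-0.027,-0.014,0,0,0,1],
    [-0.172,-0.038,-0.03,0,0,0,1],
    [-0.217,-0.048,-0.053,0,0,0,1],
    [-0.259,-0.057,-0.083,0,0,0,1],
    [-0.298,-0.066,-0.117,0,0,0,1]
  ]
}}

```text
time: 9.85
tool_pos: [0.5065, -0.1477, 0.2442]
tcp_rot: [-3.127, -0.292, 0.003]
wrist_force: [-0.2, -0.2, 0.1]
width: 0.002
grip_force: 0.0
```

```bash
python3 ball.py
```

```text
{'time': np.float64(9.85), 'tool_pos': array([ 0.5065, -0.1477,  0.2442]), 'wrist_force': array([-0.2256, -0.1604,  0.073 ]), 'width': np.float64(0.0019)}
scene [112.  246.5] 7.0
side [104.66666667 270.33333333] 6.0
ball [ 0.55020985 -0.13693781  0.28147451]
```

The ball slipped out between the pads with the handle about 12° off upright. I'll rise, open and look again before regrasping.

Call:
{"op": "servo_tool", "data": {
  "newtons": 50,
  "series": [
    [0,0,0.3,0,0,0,1],
    [0,0,0.55,0,0,0,1],
    [0,0,0.6,0,0,0,0.5],
    [0.1,0.03,0.6,0,0,0,0.3],
    [0.1,0.03,0.6,0,0,0,0.3],
    [0.1,0.03,0.6,0,0,0,0.3]
  ]
}}

```text
time: 10.55
tool_pos: [0.5222, -0.1428, 0.3332]
tcp_rot: [-3.126, -0.293, 0.006]
wrist_force: [0.6, -0.1, 0.1]
width: 0.679
grip_force: 0.0
```

```bash
cat > ball3.py <<'E'
from h import *
s=bot.read_state();print({k:np.round(s[k],4) for k in("time","tool_pos","wrist_force","width")})
R={}
for n in("scene","side","wrist"):
    im=np.array(bot.read_camera(n));hsv=cv2.cvtColor(im,cv2.COLOR_RGB2HSV)
    m=(((hsv[...,0]<6)|(hsv[...,0]>174))&(hsv[...,1]>170)&(hsv[...,2]>60)).astype(np.uint8)
    if n!="wrist": m[:50]=0;m[:,:200]=0;m[:,330:]=0;m[160:]=0
    k,l,st,ce=cv2.connectedComponentsWithStats(m);m=(l==1+st[1:,4].argmax()).astype(np.uint8)
    d=cv2.distanceTransform(m,cv2.DIST_L2,5);p=np.mean(np.nonzero(d>d.max()-.7),1);R[n]=ray(n,*p);f=K(n)[0]
    r,c=np.nonzero(m);print(n,p.round(1),d.max(),"dist by size",.012*f/d.max(),"ext",r.min(),r.max(),c.min(),c.max())
print("all",tri(R.values()),"ss",tri([R["scene"],R["side"]]))
for n in R:
    o,d=R[n];X=tri(R.values());v=X-o;print(n,"resid mm",np.round(1e3*(v-d*(v@d)),1))
    for z in(.22,.226,.278):print(z,(o+d*(z-o[2])/d[2]).round(4))
E
python3 ball3.py
```

```text
{'time': np.float64(10.55), 'tool_pos': array([ 0.5222, -0.1428,  0.3332]), 'wrist_force': array([ 0.6073, -0.0613,  0.0624]), 'width': np.float64(0.6792)}
scene [113.  246.5] 7.5906997 dist by size 0.5865703445752093 ext 105 134 239 254
side [104.7 270.3] 6.3938 dist by size 0.9505522304071602 ext 99 125 264 276
wrist [181.  318.8] 17.378298 dist by size 0.22014868974635174 ext 155 200 302 336
all [ 0.54974151 -0.13820987  0.27927621] ss [ 0.55137391 -0.13593396  0.28206885]
scene resid mm [-0.9 -0.7  1. ]
0.22 [ 0.5132 -0.1711  0.22  ]
0.226 [ 0.5171 -0.1676  0.226 ]
0.278 [ 0.5505 -0.1377  0.278 ]
side resid mm [ 1.1  0.4 -1. ]
0.22 [ 0.5123 -0.1969  0.22  ]
0.226 [ 0.5159 -0.1911  0.226 ]
0.278 [ 0.5473 -0.1408  0.278 ]
wrist resid mm [-0.2  0.3  0. ]
0.22 [ 0.5362 -0.1412  0.22  ]
0.226 [ 0.5376 -0.141   0.226 ]
0.278 [ 0.5497 -0.1386  0.278 ]
```

Call:
{"op": "servo_tool", "data": {
  "newtons": 50,
  "series": [
    [0.197,0.027,0,0,0,0,0.3],
    [0.197,0.027,-0.1,0,0,0,0.3],
    [0.197,0.027,-0.3,0,0,0,0.3],
    [0.197,0.027,-0.45,0,0,0,0.3],
    [0.197,0.027,-0.5,0,0,0,0.3],
    [0.197,0.027,-0.5,0,0,0,0.3],
    [0.197,0.027,-0.5,0,0,0,1],
    [0.197,0.027,-0.5,0,0,0,1],
    [0.197,0.027,-0.5,0,0,0,1],
    [0.197,0.027,-0.5,0,0,0,1],
    [0.197,0.027,-0.5,0,0,0,1]
  ]
}}

```text
time: 11.8
tool_pos: [0.553, -0.1394, 0.2626]
tcp_rot: [3.127, 0.292, 0.005]
wrist_force: [-1.4, 0.8, 6.9]
width: 0.245
grip_force: 48.7
```

```bash
python3 ball3.py | grep -v "^0"
```

```text
{'time': np.float64(11.8), 'tool_pos': array([ 0.553 , -0.1394,  0.2626]), 'wrist_force': array([-1.4391,  0.8383,  6.9148]), 'width': np.float64(0.2445)}
scene [113.  242.2] 4.9968996 dist by size 0.8910483849439926 ext 106 134 238 252
side [117.5 268.2] 3.0 dist by size 2.025880214455385 ext 100 124 263 272
wrist [286.4 317.8] 25.178295 dist by size 0.15194871103769986 ext 230 312 293 343
all [ 0.54664235 -0.1442819   0.26047471] ss [ 0.53112794 -0.16866014  0.22769593]
scene resid mm [ 1.6  6.6 -4.9]
side resid mm [-7.9 -4.3  8.4]
wrist resid mm [ 6.3 -2.3 -3.6]
```

Call:
{"op": "servo_tool", "data": {
  "series": [
    [-0.033,-0.007,-0.008,0,0,0,1],
    [-0.066,-0.015,-0.018,0,0,0,1],
    [-0.097,-0.022,-0.031,0,0,0,1],
    [-0.128,-0.028,-0.047,0,0,0,1],
    [-0.156,-0.035,-0.066,0,0,0,1],
    [-0.184,-0.041,-0.087,0,0,0,1],
    [-0.208,-0.046,-0.11,0,0,0,1],
    [-0.232,-0.051,-0.137,0,0,0,1]
  ]
}}

```text
time: 12.75
tool_pos: [0.5185, -0.1462, 0.2422]
tcp_rot: [-3.128, -0.292, -0.006]
wrist_force: [-1.1, 2.9, 6.3]
width: 0.251
grip_force: 52.8
```

Call:
{"op": "servo_tool", "data": {
  "series": [
    [-0.02,-0.005,-0.028,0,0,0,1],
    [-0.039,-0.009,-0.057,0,0,0,1],
    [-0.054,-0.012,-0.088,0,0,0,1],
    [-0.067,-0.015,-0.12,0,0,0,1],
    [-0.077,-0.017,-0.154,0,0,0,1],
    [-0.085,-0.019,-0.188,0,0,0,1],
    [-0.089,-0.02,-0.223,0,0,0,1],
    [-0.091,-0.02,-0.257,0,0,0,1],
    [-0.091,-0.02,-0.268,0,0,0,1],
    [-0.091,-0.02,-0.268,0,0,0,1]
  ]
}}

```text
time: 13.75
tool_pos: [0.5047, -0.1487, 0.2002]
tcp_rot: [-3.126, -0.291, -0.004]
wrist_force: [1.7, 5.8, 2.3]
width: 0.25
grip_force: 56.1
```

Call:
{"op": "servo_tool", "data": {
  "series": [
    [0,0,-0.01,0,0,0,1],
    [0,0,-0.02,0,0,0,1],
    [0,0,-0.02,0,0,0,1]
  ]
}}

```text
time: 14.05
tool_pos: [0.5048, -0.1489, 0.1975]
tcp_rot: [-3.127, -0.291, -0.004]
wrist_force: [0.6, 5.0, 3.3]
width: 0.247
grip_force: 56.0
```

Call:
{"op": "servo_tool", "data": {
  "series": [
    [0,0,0,0,0,0,0.3],
    [0,0,0,0,0,0,0.3],
    [0,0,0,0,0,0,0.3],
    [0,0,0,0,0,0,0.3],
    [0,0,0.3,0,0,0,0.3],
    [0,0,0.6,0,0,0,0.3],
    [0,0,0.9,0,0,0,0.3],
    [0,0,0.98,0,0,0,0.3]
  ]
}}

```text
time: 14.85
tool_pos: [0.5059, -0.151, 0.3504]
tcp_rot: [3.124, 0.291, 0.014]
wrist_force: [-0.0, -0.5, 0.4]
width: 0.699
grip_force: 0.0
```

```bash
python3 ball3.py; python3 - <<'E'
from h import *
im=save("wrist","q.png");hsv=cv2.cvtColor(im,cv2.COLOR_RGB2HSV);V=hsv[...,2];S=hsv[...,1]
print(proj("wrist",[.5588,-.1367,.22]),proj("wrist",[.5797,-.131,.194]))
r0,c0=map(int,proj("wrist",[.5588,-.1367,.22]))
for r in range(r0-45,r0+75,4):
    print(r,"".join("R" if (S[r,c]>170 and (hsv[r,c,0]<6 or hsv[r,c,0]>174)) else "#" if V[r,c]<70 else "+" if V[r,c]<120 else "o" if S[r,c]>90 else "." for c in range(c0-45,c0+46)),c0-45)
E
```

```text
{'time': np.float64(14.85), 'tool_pos': array([ 0.5059, -0.151 ,  0.3504]), 'wrist_force': array([-0.0171, -0.5377,  0.4482]), 'width': np.float64(0.6993)}
scene [111.  262.2] 6.5906997 dist by size 0.6755700523004744 ext 105 131 252 269
side [114.  290.7] 5.6 dist by size 1.0852929905121 ext 108 127 275 296
wrist [201.3 314.4] 11.984499 dist by size 0.3192298233824334 ext 157 214 302 326
all [ 0.49875543 -0.14873952  0.22201425] ss [ 0.49981025 -0.14791641  0.22322023]
scene resid mm [-0.7 -0.2  0.5]
0.22 [ 0.4984 -0.1494  0.22  ]
0.226 [ 0.5025 -0.1462  0.226 ]
0.278 [ 0.5374 -0.1186  0.278 ]
side resid mm [ 0.2  0.3 -0.4]
0.22 [ 0.497  -0.1512  0.22  ]
0.226 [ 0.5008 -0.1458  0.226 ]
0.278 [ 0.5333 -0.0991  0.278 ]
wrist resid mm [ 0.5 -0.1 -0.1]
0.22 [ 0.4977 -0.1487  0.22  ]
0.226 [ 0.4994 -0.1484  0.226 ]
0.278 [ 0.5149 -0.1461  0.278 ]
(np.float64(127.28080204263686), np.float64(314.37952619574634)) (np.float64(99.81888124624466), np.float64(312.6320690247499))
82 ooooooooooooooooooooooooooooooooooooooooooooooooooooooooooooooooooooooooooooooooooooooooooo 269
86 ooooooooooooooo
[... 2177 characters left out ...]

174 ....................................+#+RRRRRRRRRRRRRRRRo+.................................. 269
178 .................................++###+RRRRRRRRRRRRRRRRo++++............................... 269
182 ................................++####+RRRRRRRRRRRRRRRRo+++++.............................. 269
186 ................................+#####+RRRRRRRRRRRRRRRRo+++++.............................. 269
190 .................................+####+RRRRRRRRRRRRRRRRo++++............................... 269
194 ...................................+RRRRRRRRRRRRRRRRRRRRRRo................................ 269
198 ..................................oRRRRRRRRRRRRRRRRRRRRRRRRo............................... 269
```

```bash
python3 - <<'E'
from workcell import bot
print(bot.finish_job())
E
```

```text
the job is handed in; nothing more can be done
None
```

I swung the red handle upright, cranked the wheel clockwise until the pivot stood within about 2° of the white tab, folded the handle back to nearly flat, let go and handed in the job; the ball slipped from the pads once as I began folding, so I regrasped it, and I never went near the green mill.

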